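Gauge the sample spacer, then tip the tote and hold it for picking

TASK

First check the batch: push the black knob of the green drop gauge down until its foot lands on the sample spacer standing on the gauge's base, keep it pressed firmly onto it for about a second, and let it spring back up. Then pick up the blue tote by its grey carrying bar, lift it clear of the bench and tip it towards its red corner until all four loose spacers have slid together into that corner. Finish while still holding the tote in the gripper, off the bench, still and clearly tipped with the red corner lowest; leave the sample on its gauge and the other things on the bench where they are.

Things in the scene. Friction and masses are not known exactly. Their poses are not given: they have to be found in the camera images.
- tote: Blue open tote 198 x 148 mm, walls 55 high and 4 thick, floor 4 thick, 0.22 to 0.4 kg empty. Origin: centre of underside; x along its length, z up. A rigid grey carrying bar runs along x over its middle, end to end. Smooth inside: spacers start sliding at 10 to 15 degrees of tilt but rub along the walls; about 35 to 40 degrees straight towards the corner brings them all there.
- tote_bar (a point): Middle of the tote's carrying bar, the grasp point, 110 mm above the tote's underside; axes as the tote's. The bar is 14 mm wide (y) and 18 mm tall, free beneath except at the two end posts: pinch it from above, fingers closing along the tote's y.
- red_corner (a point): The tote's inner floor corner that is marked red inside, outside and on the rim: at (-95, -70, 4) mm in the tote's frame; axes as the tote's.
- spacer1: Round steel spacer loose in the tote, 26 mm diameter, 16 mm tall, 55 g, standing upright at the start; origin at the centre of its underside, z along its axis.
- spacer2: Round steel spacer loose in the tote, 26 mm diameter, 16 mm tall, 55 g, standing upright at the start; origin at the centre of its underside, z along its axis.
- spacer3: Round steel spacer loose in the tote, 26 mm diameter, 16 mm tall, 55 g, standing upright at the start; origin at the centre of its underside, z along its axis.
- spacer4: Round steel spacer loose in the tote, 26 mm diameter, 16 mm tall, 55 g, standing upright at the start; origin at the centre of its underside, z along its axis.
- gauge: Green drop gauge fixed to the bench: steel base 120 x 100 x 12 mm with a 28 x 40 mm column rising near its +x edge to an overhanging arm (98 x 36 mm, top 122 mm above the bench). Origin at the centre of its underside, z up; the plunger axis is at (-20, 0) mm in its frame.
- anvil (a point): The point on the gauge's base straight below the plunger where the sample stands, 12 mm above the bench.
- foot_knob (a point): Centre of the top face of the plunger's black round knob, 36 mm diameter, 170 mm above the bench when up; push it straight down with the closed fingertips. It moves with the foot.
- foot (a joint): Travel of the gauge's sprung foot in m: 0 is up (its rest), growing as it is pushed down, at most 0.033. It meets the sample at 0.024. The spring takes 2.5 N to start and 5.5 N at that travel; it returns by itself. On the sample it stops dead: to keep it pressed, aim a few mm past the touch.
- sample: The sample spacer, same as the others (26 mm diameter, 16 mm tall), standing loose on the gauge's base under the foot; origin at the centre of its underside.
- hammer: Bystander: hammer 260 mm long lying on the bench along its x; origin under its middle.
- wrench: Bystander: steel wrench 180 mm long lying on the bench along its x; origin under its middle.
- dolly: Bystander: steel dolly block 85 x 55 x 38 mm; origin at the centre of its underside.
- jar: Bystander: jar with an orange cap, 64 mm diameter, 85 mm tall; origin at the centre of its underside.
- carton: Bystander: cardboard carton 90 x 120 x 60 mm; origin at the centre of its underside.
Not all that is in view belongs to the job. Leave any pink look-alike of the gauge alone.

How it is judged (in metres and radians):
On the way, in this order (a step that is already met when the one before it is completed fails the run):
1. the gauge's foot is pressed down onto the sample and pressed there (value of joint foot between 0.0222 and 0.0265 m and contact force between sample and gauge above 1.5 N and horizontal distance between sample and anvil below 0.01 m), for 0.3 s.
2. the gauge's foot is let back up (value of joint foot below 0.004 m), for 0.1 s.
3. the tote is lifted off the bench in the gripper (height (world z) of tote_bar above 0.15 m and contact force between the fingers and tote above 2 N), for 0.2 s.
At the end, for the whole second after the job is handed in: Only the fingers hold the tote, still, red corner over 30 mm up and lowest: tipped 15-69 deg, at least 6 deg along both length and width. All four spacers lie still within 78 mm of the inner red corner. Gauge foot up (under 4 mm); sample upright within 12 mm of the anvil point (distance between each of spacer1, spacer2, spacer3, spacer4 and red_corner below 0.078 m and linear speed of each of spacer1, spacer2, spacer3, spacer4, tote below 0.03 m/s and angle between tote's own z axis and vertical between 0.26 and 1.2 rad and angle between tote's own x axis and vertical below 1.47 rad and angle between tote's own y axis and vertical below 1.47 rad and height (world z) of red_corner above 0.03 m and contact force between the fingers and tote above 2 N and contact force between tote and gauge below 0.3 N and contact force between tote and hammer below 0.3 N and contact force between tote and wrench below 0.3 N and contact force between tote and dolly below 0.3 N and contact force between tote and jar below 0.3 N and contact force between tote and carton below 0.3 N and value of joint foot below 0.004 m and horizontal distance between sample and anvil below 0.012 m and angle between sample's own z axis and vertical below 0.15 rad); the arm keeps its last pose, push and grip.
It fails at once if a bystander (hammer, wrench, dolly, jar or carton) is moved more than 40 mm (distance of any of hammer, wrench, dolly, jar, carton from where it was at the start of the episode above 0.04 m).
It fails at once if the sample is knocked off its place on the gauge (horizontal distance between sample and anvil above 0.02 m).
It also fails if it takes over 51 s, if anything falls off the work surface, if the arm or the gripper's body presses on something with over 40 N, if the wrist force passes 120 N, or if a joint passes its speed limit or range.

ROBOT

A 6-joint arm with a two-finger parallel gripper is mounted at the origin on the work surface. World frame = base frame: x ahead of the robot, y to its left, z up, the work surface at z = 0. Lengths are in mm, angles in rad, forces in N, time in s.
With the tool pointing down it reaches from about 350 to 975 mm from the base axis. Payload 7.1 kg.
Tool frame: the origin (TCP) lies on the front face of the gripper's body, between the roots of the fingers; the fingertips stand 80 mm ahead of it and the grasp point (between the pads) lies 61 mm ahead of it (env.tips_ahead is the distance from the TCP to the fingertips, in mm); z points along the fingers, y is the line along which they close (so a half turn about z gives the same grasp; the last joint's range is limited). The gripper opens to 88 mm and grips with 3 to 60 N. Pads are 20 mm wide; open, the fingers measure 115 mm over their backs; the gripper's body (75 mm by 178 mm) begins 61 mm behind the grasp point.
Start: joints at [1.308, 0.423, 1.63, -0, 1.089, -0.019], TCP at [150.839, 606.509, 302.675] pointing down, gripper open.
Joint ranges: [-3, 3], [-0.9, 2.11], [0.09, 2.58], [-1.31, 4.45], [0.11, 2.69], [-2.54, 2.54]. Speed limits (rad/s): [2.39, 2.39, 3.01, 3.14, 3.14, 3.14].

INTERFACE

Orientations are given as a unit quaternion [x, y, z, w].
In Python, from station import env, set_gripper, viewer, workorder gives the robot as it stands. Calls block until the motion is done:
- env.reach(position, orientation): joint-space move of the TCP to a pose.
- env.move_l(position, rot=None, rate=150, f_stop=None): straight line of the TCP; rot=None keeps the orientation; rate is the mean speed in mm/s. With f_stop (N) it stops when the force on the tool has changed by that much, and returns True; else False.
- env.move_joints(angles): joint-space move.
- set_gripper(opening): finger opening in mm; the grip force is fixed at half the most; returns when the fingers have stopped.
- env.hold(seconds).
- env.ik(position, orientation): joint angles nearest the present ones, or None.
- env.read_state(): the state.
- viewer.camera(name): name is "scene" or "top" or "wrist"; returns the picture (480x640x3 uint8, blue, green, red); there is no depth.
- viewer.camera_params(name): a dict with "fx", "fy", "cx", "cy" (pixels), "pose" (4x4, takes a point from camera to world coordinates); the wrist camera has in their place "tool_from_camera" (4x4, takes a point from camera to tool coordinates, whose origin is the TCP and whose axes are the flange's). Camera axes: x right, y up, looking along -z (the intrinsics and any distortion apply to the point x, -y, -z); pixel columns grow to the right and rows downward; lengths in mm; the calibration is good to about 2 mm. The wrist camera is an equidistant fisheye: a pixel r from the principal point sees the ray r / f radians off the axis. A picture is of the moment at which its call begins: read the wrist's pose just before it. camera_params takes no time and is no camera call.
A pose or a line that the arm cannot do raises env.IKError and nothing moves.
- workorder.sign_off(): hands the job in; it is judged then, once.
The state is a dict: "time_s": time; "qpos": joint angles; "dq": joint speeds; "tau": joint torques, N m; "tool_pos": TCP position; "orientation": TCP orientation; "force": force on the tool from outside, world axes, zero at the start; "wrist_torque": the same for the moment, N m; "width": finger opening in mm; "grip_force": force on a finger pad.
Only numpy, scipy, OpenCV 4.12 (cv2) and the standard library are available. Lean on these libraries where they do the work, as an engineer would, in place of code of your own. Each camera call takes 0.05 s, during which the arm holds its last target. There are 200 camera calls.

## Working session

There is one attempt and no reset: what is moved stays moved. The work goes in short steps, each a Python script; the robot and the scene stay as the last script left them, time stands still between calls to the robot, and variables do not carry over. Pictures are saved under pics/ and viewed, at most 10 in all, crops included, and the job is handed in when it is done.

```bash
mkdir -p pics; ls
python3 - <<'E'
from station import env,viewer
import cv2
for n in("top","scene"):
    cv2.imwrite(f"pics/{n}0.png",viewer.camera(n)); p=viewer.camera_params(n); print(n,{k:(v if k!="pose" else [list(map(lambda a:round(float(a),4),r)) for r in v]) for k,v in p.items()})
print(env.read_state())
E
```

```text
pics
top {'fx': 480.0094034053954, 'fy': 480.0094034053954, 'cx': 317.15353369343376, 'cy': 239.1705385226169, 'pose': [[-0.0137, 0.9867, -0.1618, 345.409], [-0.9999, -0.0141, -0.0014, -48.9035], [-0.0036, 0.1617, 0.9868, 1291.5268], [0.0, 0.0, 0.0, 1.0]]}
scene {'fx': 433.4831635982184, 'fy': 433.4831635982184, 'cx': 318.2116610056922, 'cy': 233.85693074154221, 'pose': [[-0.6534, -0.5007, 0.5678, 1016.8053], [0.757, -0.4301, 0.4919, 365.7989], [-0.0021, 0.7512, 0.66, 666.9267], [0.0, 0.0, 0.0, 1.0]]}
{'time_s': 0.1, 'qpos': array([ 1.30800493e+00,  4.23758281e-01,  1.63061349e+00,  1.89154626e-05,
        1.08860285e+00, -1.89955150e-02]), 'dq': array([-3.71531854e-05, -2.33982031e-03, -1.45442505e-03, -7.25500253e-04,
        6.43317643e-04, -1.92472507e-03]), 'tau': array([-2.02024085e-04, -5.45613027e+01, -2.74321908e+01,  6.46088202e-02,
        1.88176573e-02, -1.04285664e-05]), 'tool_pos': array([150.73313131, 606.14305243, 301.98322426]), 'orientation': array([ 1.21600614e-01,  9.92578870e-01, -6.82959732e-04, -1.05326531e-04]), 'force': array([ 0.59155135, -0.10269601,  0.31745909]), 'wrist_torque': array([ 0.03309943, -0.01878606,  0.09233424]), 'grip_force': 0.0, 'width': 87.81533655863691}
```

View pics/top0.png

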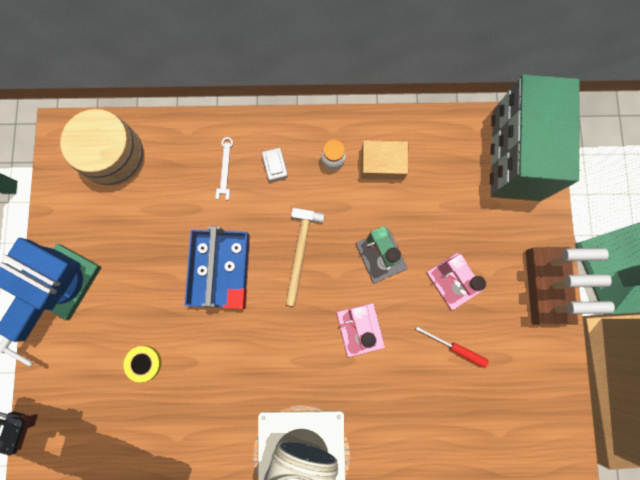

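View pics/scene0.png

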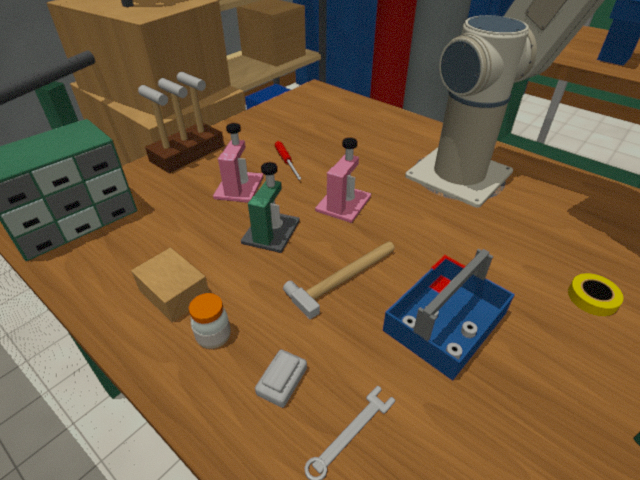

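Top view: the green gauge's knob is at about (393,255), the tote at (186–249, 228–309), and its bar runs (213,228)–(210,305). The red corner is at (235,299), towards the robot and to the right. In the scene view the knob is at (269,170).

```bash
cat > h.py <<'E'
import numpy as np, cv2
from station import env,viewer,set_gripper,workorder
from scipy.spatial.transform import Rotation as R
def ray(n,uv):
    p=viewer.camera_params(n);T=np.array(p["pose"])
    d=T[:3,:3]@[(uv[0]-p["cx"])/p["fx"],-(uv[1]-p["cy"])/p["fy"],-1]
    return T[:3,3],d
def onz(n,uv,z):
    o,d=ray(n,uv);return o+d*(z-o[2])/d[2]
def down(a):  # tool down, finger-closing y axis at world angle a
    y=np.array([np.cos(a),np.sin(a),0]);z=np.array([0,0,-1.]);return R.from_matrix(np.c_[np.cross(y,z),y,z])
def blob(m,x0,y0,x1,y1):
    k=np.zeros_like(m);k[y0:y1,x0:x1]=m[y0:y1,x0:x1]
    c=max(cv2.findContours(k,0,1)[0],key=cv2.contourArea);return c
E
python3 - <<'E'
from h import *
np.set_printoptions(precision=1,suppress=True)
t=cv2.imread("pics/top0.png");s=cv2.imread("pics/scene0.png")
for n,im,b in(("top",t,(375,240,410,272)),("scene",s,(250,155,290,180))):
    c=blob((im.max(2)<50).astype(np.uint8),*b);print(n,cv2.contourArea(c),cv2.boundingRect(c),cv2.minEnclosingCircle(c))
    uv=cv2.minEnclosingCircle(c)[0]; print(onz(n,uv,170 if n=="top" else 165))
h=cv2.cvtColor(t,cv2.COLOR_BGR2HSV)
gray=((h[...,1]<60)&(h[...,2]>70)&(h[...,2]<200)).astype(np.uint8)
c=blob(gray,198,222,222,312);r=cv2.minAreaRect(c);print("bar",r)
for q in cv2.boxPoints(r):print(q,onz("top",q,119))
print("barmid",onz("top",r[0],119))
blue=((h[...,0]>100)&(h[...,0]<130)&(h[...,1]>120)).astype(np.uint8)
red=(((h[...,0]<6)|(h[...,0]>174))&(h[...,1]>180)).astype(np.uint8)
c=blob(cv2.morphologyEx(blue|red|gray,cv2.MORPH_CLOSE,np.ones((5,5))),180,220,256,316);r=cv2.minAreaRect(c);print("tote",r)
for q in cv2.boxPoints(r):print(q,onz("top",q,55))
print(onz("top",r[0],55))
cv2.imwrite("pics/c.png",np.hstack([cv2.resize(t[215:320,175:260],None,fx=4.5,fy=4.5),cv2.resize(t[215:290,350:415],None,fx=6,fy=6.3)]))
E
```

```text
Traceback (most recent call last):
  File "h.py", line 14, in blob
    c=max(cv2.findContours(k,0,1)[0],key=cv2.contourArea);return c
ValueError: max() iterable argument is empty
```

Run:
```python
from h import *
np.set_printoptions(precision=1,suppress=True)
t=cv2.imread("pics/top0.png");s=cv2.imread("pics/scene0.png")
cv2.imwrite("pics/c.png",np.hstack([cv2.resize(t[215:320,175:260],(382,472)),cv2.resize(t[215:290,350:415],(409,472))]))
print(t[255,393],s[168,269],t[:,:,:].max(2)[240:272,375:410].min())
for n,im,b in(("top",t,(384,245,402,265)),("scene",s,(255,157,285,177))):
    m=im.max(2); c=blob((m<m[b[1]:b[3],b[0]:b[2]].min()+25).astype(np.uint8),*b);print(n,cv2.contourArea(c),cv2.boundingRect(c),cv2.minEnclosingCircle(c))
    uv=cv2.minEnclosingCircle(c)[0]; print(onz(n,uv,170 if n=="top" else 165))
h=cv2.cvtColor(t,cv2.COLOR_BGR2HSV)
gray=((h[...,1]<60)&(h[...,2]>70)&(h[...,2]<200)).astype(np.uint8)
c=blob(gray,198,222,222,312);r=cv2.minAreaRect(c);print("bar",r)
for q in cv2.boxPoints(r):print(q,onz("top",q,119))
print("barmid",onz("top",r[0],119))
blue=((h[...,0]>100)&(h[...,0]<130)&(h[...,1]>120)).astype(np.uint8)
red=(((h[...,0]<6)|(h[...,0]>174))&(h[...,1]>180)).astype(np.uint8)
c=blob(cv2.morphologyEx(blue|red|gray,cv2.MORPH_CLOSE,np.ones((5,5))),180,220,256,316);r=cv2.minAreaRect(c);print("tote",r)
for q in cv2.boxPoints(r):print(q,onz("top",q,55))
print(onz("top",r[0],55))
```

```text
[68 70 81] [27 28 30] 61
top 145.0 (386, 248, 14, 15) ((392.593017578125, 254.88372802734375), 7.2925124168396)
[ 489.2 -224.4  170. ]
scene 42.5 (262, 164, 15, 11) ((268.8928527832031, 169.0), 7.1772541999816895)
[ 495.6 -223.2  165. ]
bar ((211.0, 266.5), (81.0, 20.0), 90.0)
[201. 226.] [575.  241.3 119. ]
[221. 226.] [574.2 191.5 119. ]
[221. 307.] [374.5 187.8 119. ]
[201. 307.] [375.2 236.2 119. ]
barmid [473.4 214.2 119. ]
tote ((216.5558319091797, 266.9217834472656), (60.70266342163086, 81.37822723388672), 3.5035319328308105)
[183.8 305.7] [380.8 295.9  55. ]
[188.7 224.5] [592.1 289.5  55. ]
[249.3 228.2] [579.9 130.2  55. ]
[244.4 309.4] [369.3 140.9  55. ]
[479.1 214.1  55. ]
```

View pics/c.png

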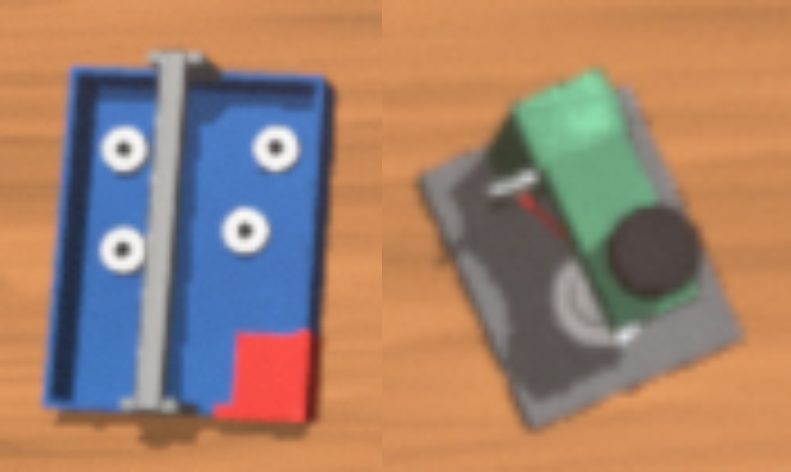

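The crop gives the bar ends at about (213.5,227.7) and (208.6,304.7), and the knob at (393,255). The gripper goes over the knob next, with the wrist camera checking its position before pressing.

```bash
cat >> h.py <<'E'
def wray(uv,st):
    p=viewer.camera_params("wrist");T=np.array(p["tool_from_camera"])
    v=np.array([uv[0]-p["cx"],uv[1]-p["cy"]]);r=np.hypot(*v);th=r/p["fx"]
    d=np.array([v[0]/r*np.sin(th),-v[1]/r*np.sin(th),-np.cos(th)])
    Q=R.from_quat(st["orientation"]);return st["tool_pos"]+Q.apply(T[:3,3]),Q.apply(T[:3,:3]@d)
def wz(uv,st,z):
    o,d=wray(uv,st);return o+d*(z-o[2])/d[2]
E
python3 - <<'E'
from h import *
np.set_printoptions(precision=1,suppress=True)
a=onz("top",(213.5,227.7),119);b=onz("top",(208.6,304.7),119);print(a,b,(a+b)/2,np.degrees(np.arctan2(*(a-b)[[1,0]])))
set_gripper(0)
env.reach([490,-224,320],down(np.pi/2).as_quat())
st=env.read_state();im=viewer.camera("wrist");cv2.imwrite("pics/w0.png",im);np.save("st0.npy",st,allow_pickle=True)
p=viewer.camera_params("wrist");print(p,st["tool_pos"],st["time_s"],env.tips_ahead)
E
```

```text
[570.2 210.1 119. ] [380.5 217.9 119. ] [475.3 214.  119. ] -2.3676155373449506
{'fx': 371.64829954431775, 'fy': 371.64829954431775, 'cx': 326.1698338642332, 'cy': 240.87102103967598, 'tool_from_camera': array([[  0. ,   1. ,   0.3,  78. ],
       [  1. ,  -0. ,   0. ,   1. ],
       [  0. ,   0.3,  -1. , -81.7],
       [  0. ,   0. ,   0. ,   1. ]])} [ 490.3 -223.5  320. ] 4.5833 80.0
```

View pics/w0.png

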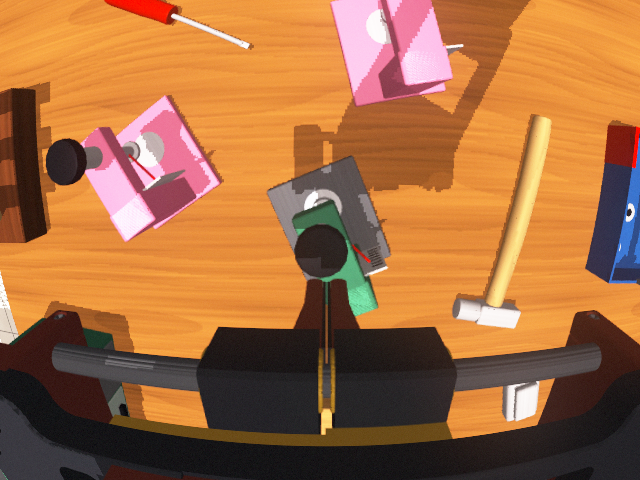

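The wrist view shows the knob's top face centred at about (321,250), with the closed fingertips at (326,283). Pressing comes next.

Run:
```python
from h import *
np.set_printoptions(precision=1,suppress=True)
st=np.load("st0.npy",allow_pickle=True).item()
k=wz((321,250),st,170);print("knob",k)
q=down(np.pi/2).as_quat()
xy=(k[:2]+[490,-224.5])/2
env.move_l([*xy,256],rate=150)
print(env.move_l([*xy,222],rate=30,f_stop=14))
for _ in range(1):
    s=env.read_state();print(s["tool_pos"],s["force"],s["time_s"])
env.hold(.2);s=env.read_state();print(s["tool_pos"],s["force"])
```

```text
knob [ 486.2 -226.   170. ]
True
[ 488.6 -225.5  226.4] [-1.3  0.8  8.6] 6.1417
[ 488.6 -225.5  226.3] [-0.9  0.   6.9]
```

Run:
```python
from h import *
np.set_printoptions(precision=1,suppress=True)
xy=env.read_state()["tool_pos"][:2]
for z in(224,222,220):
    env.move_l([*xy,z],rate=10,f_stop=35);env.hold(.1);s=env.read_state();print(z,s["tool_pos"],s["force"])
    if s["force"][2]>14:break
env.hold(1.0);s=env.read_state();print(s["tool_pos"],s["force"])
env.move_l([*xy,262],rate=60);env.move_l([*xy,320]);env.hold(.1)
# over to the tote
set_gripper(70)
a=np.radians(-2.4)+np.pi/2
env.reach([475,214,320],down(a).as_quat())
st=env.read_state();cv2.imwrite("pics/w1.png",viewer.camera("wrist"));np.save("st1.npy",st,allow_pickle=True);print(st["tool_pos"],st["time_s"])
```

```text
224 [ 488.6 -225.5  226.1] [-7.5  4.5 28.3]
[ 488.6 -225.4  226.1] [-6.   3.7 28. ]
[475.3 213.3 320. ] 12.025
```

View pics/w1.png

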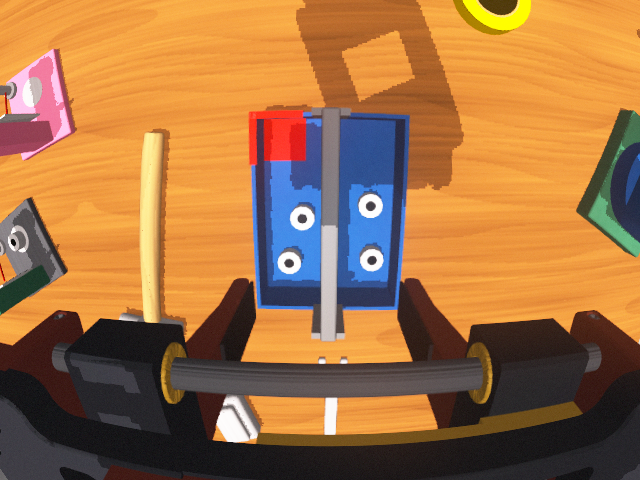

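The press held at about 28 N and the knob was then released. This view shows the bar running (330,110)–(328,335) between the fingers, the red corner at (275,135), and all four spacers upright. Next is the grasp and lift.

Run:
```python
from h import *
np.set_printoptions(precision=2,suppress=True)
st=np.load("st1.npy",allow_pickle=True).item()
e1,e2=wz((330,110),st,119),wz((328.5,338),st,119);print(e1,e2,(e1+e2)/2)
d=e2-e1;yaw=np.arctan2(d[1],d[0]);m=((e1+e2)/2+[475.3,214,119])/2;print(np.degrees(yaw))
yaw=(yaw+np.radians(-2.4))/2
D=down(yaw+np.pi/2);g=np.array([m[0],m[1],300.])
np.save("plan.npy",[yaw,m[0],m[1]])
env.reach([m[0],m[1],230],D.as_quat())
env.move_l([m[0],m[1],170],rate=80,f_stop=15)
set_gripper(0);s=env.read_state();print(s["width"],s["grip_force"],s["tool_pos"])
env.move_l([m[0],m[1],361],rate=100);env.hold(.3);s=env.read_state();print(s["width"],s["grip_force"],s["force"],s["wrist_torque"],s["time_s"])
q0=s["qpos"]
for az in(35,40,45):
  for t in(35,40,45):
    dd=yaw+np.pi+np.radians(az);ax=np.array([-np.sin(dd),np.cos(dd),0])
    Q=R.from_rotvec(np.radians(t)*ax)*D;print(az,t,env.ik(g-Q.apply([0,0,61]),Q.as_quat()))
cv2.imwrite("pics/w2.png",viewer.camera("wrist"))
```

```text
[378.35 221.13 119.  ] [569.03 212.2  119.  ] [473.69 216.66 119.  ]
-2.682019812244554
13.3861660660198 29.98951345682144 [474.5  215.36 169.98]
13.728887776348907 29.98732030391693 [-0.09  0.41 -3.63] [0.01 0.05 0.  ] 16.6833
35 35 [ 0.33 -0.    2.17  0.36  0.4  -1.49]
35 40 [ 0.31 -0.01  2.22  0.59  0.29 -1.73]
35 45 [ 0.3  -0.01  2.27  1.05  0.22 -2.19]
40 35 [ 0.29  0.01  2.16  0.5   0.44 -1.64]
40 40 [ 0.27 -0.    2.21  0.76  0.36 -1.9 ]
40 45 [ 0.25  0.    2.26  1.14  0.31 -2.29]
45 35 [ 0.25  0.02  2.15  0.6   0.49 -1.74]
45 40 [ 0.22  0.01  2.2   0.85  0.44 -2.  ]
45 45 [ 0.2   0.02  2.25  1.17  0.41 -2.33]
```

View pics/w2.png

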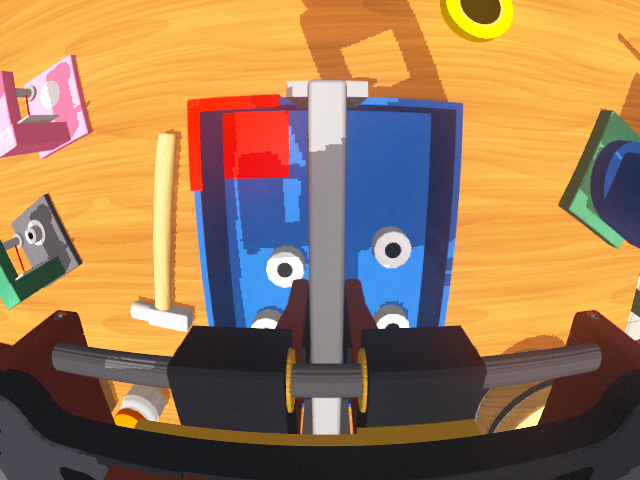

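The tote is held cleanly on the bar. Tipping in steps towards the red corner next.

Run:
```python
from h import *
np.set_printoptions(precision=2,suppress=True)
yaw,mx,my=np.load("plan.npy");D=down(yaw+np.pi/2);g=np.array([mx,my,300.])
dd=yaw+np.pi+np.radians(40);ax=np.array([-np.sin(dd),np.cos(dd),0])
for t in(10,20,30,40):
    Q=R.from_rotvec(np.radians(t)*ax)*D;env.reach(g-Q.apply([0,0,61]),Q.as_quat())
env.hold(1);s=env.read_state();print(s["width"],s["grip_force"],s["force"],s["time_s"])
w=viewer.camera("wrist");c=viewer.camera("scene")
cv2.imwrite("pics/w3.png",w);cv2.imwrite("pics/s3.png",c)
```

```text
13.985313180904214 29.998987019062042 [-0.13 -0.59 -4.18] 19.15
```

View pics/w3.png

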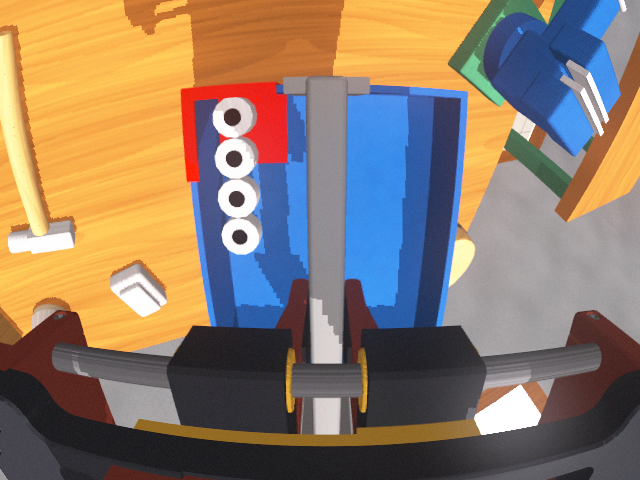

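View pics/s3.png

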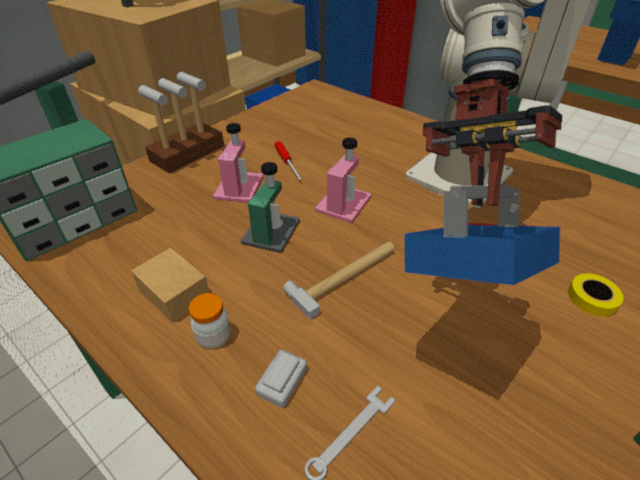

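All four spacers slid to the red side, but in a row along the −y wall at (232,117), (234,158), (237,198) and (239,236). The last one is about 91 mm out, past the 78 mm limit. Breaking up the row needs a tip to the other side and back, so I'll check which tilts are reachable and add a numeric spacer measurement.

```bash
cat >> h.py <<'E'
yaw,mx,my=np.load("plan.npy");D=down(yaw+np.pi/2)
def pose(az,t,g):
    dd=yaw+np.pi+np.radians(az);ax=np.array([-np.sin(dd),np.cos(dd),0])
    Q=R.from_rotvec(np.radians(t)*ax)*D;return np.array(g)-Q.apply([0,0,61]),Q.as_quat()
def spacers(im):
    h=cv2.cvtColor(im,cv2.COLOR_BGR2HSV);m=((h[...,1]<50)&(h[...,2]>185)).astype(np.uint8)
    k=np.zeros_like(m);k[85:330,185:470]=m[85:330,185:470];k[:,285:370]=0
    n,_,s,c=cv2.connectedComponentsWithStats(k)
    st=dict(tool_pos=np.zeros(3),orientation=[0,0,0,1]);out=[]
    # holes in the rings: dark spots enclosed by white
    cs,hi=cv2.findContours(k,cv2.RETR_CCOMP,cv2.CHAIN_APPROX_NONE)
    for c,q in zip(cs,hi[0]):
        if q[3]>=0 and cv2.contourArea(c)>40:
            o,d=wray(cv2.minEnclosingCircle(c)[0],st);p=o+d*(151-o[2])/d[2]
            p=np.array([-p[0],p[1]]);out.append([*p,np.hypot(p[0]+95,p[1]+70)])
    return np.round(out)
E
python3 - <<'E'
from h import *
np.set_printoptions(precision=2,suppress=True)
print(spacers(cv2.imread("pics/w3.png")))
for g in([mx,my,300],[550,my,300],[620,my,300],[550,my,380],[620,120,350]):
    print(np.round(g),[(az,None if (q:=env.ik(*pose(az,35,g))) is None else q[3:].round(2).tolist()) for az in(-60,-45,-20,0,20,45,90)])
E
```

```text
[[-13. -57.  83.]
 [-39. -57.  58.]
 [-65. -58.  33.]
 [-91. -58.  12.]]
[474. 215. 300.] [(-60, [-0.62, 1.27, -0.54]), (-45, [-0.69, 1.11, -0.45]), (-20, [-0.76, 0.82, -0.35]), (0, [-0.69, 0.57, -0.42]), (20, [-0.23, 0.37, -0.89]), (45, [0.6, 0.49, -1.74]), (90, [0.72, 1.04, -1.84])]
[550. 215. 300.] [(-60, [-0.64, 1.26, -0.63]), (-45, [-0.7, 1.09, -0.54]), (-20, [-0.74, 0.78, -0.46]), (0, [-0.62, 0.53, -0.56]), (20, [-0.11, 0.37, -1.07]), (45, [0.62, 0.53, -1.78]), (90, [0.7, 1.08, -1.81])]
[620. 215. 300.] [(-60, [-0.64, 1.26, -0.71]), (-45, [-0.69, 1.08, -0.62]), (-20, [-0.71, 0.77, -0.55]), (0, [-0.55, 0.53, -0.68]), (20, [-0.02, 0.4, -1.19]), (45, [0.6, 0.57, -1.79]), (90, [0.68, 1.12, -1.78])]
[550. 215. 380.] [(-60, [-0.61, 1.38, -0.73]), (-45, [-0.65, 1.22, -0.66]), (-20, [-0.64, 0.92, -0.61]), (0, [-0.48, 0.7, -0.73]), (20, [-0.07, 0.57, -1.11]), (45, [0.47, 0.69, -1.61]), (90, [0.65, 1.21, -1.7])]
[620 120 350] [(-60, [-0.65, 1.23, -0.85]), (-45, [-0.68, 1.05, -0.79]), (-20, [-0.61, 0.75, -0.8]), (0, [-0.32, 0.55, -1.05]), (20, [0.21, 0.52, -1.55]), (45, [0.61, 0.75, -1.91]), (90, [0.64, 1.29, -1.84])]
```

The measurement works: the row is at 26 mm pitch, and the constant x bias of about 9 mm is a grasp offset along the bar. Now I tip over to the other side with −x kept low, then back.

Run:
```python
from h import *
g=[mx,my,300]
for az,t in((20,38),(0,38),(-30,38)): env.reach(*pose(az,t,g))
env.hold(.3);a=viewer.camera("wrist");print(spacers(a))
for az,t in((0,38),(20,38),(40,40)): env.reach(*pose(az,t,g))
env.hold(.8);b=viewer.camera("wrist");print(spacers(b));print(env.read_state()["time_s"])
cv2.imwrite("pics/w4.png",np.hstack([a[80:340,180:475],b[80:340,180:475]]))
```

```text
[[ -73.   55.  126.]
 [-100.   63.  133.]
 [-100.   35.  105.]]
[[-100.  -61.   10.]
 [-100.  -33.   37.]]
24.5667
```

View pics/w4.png

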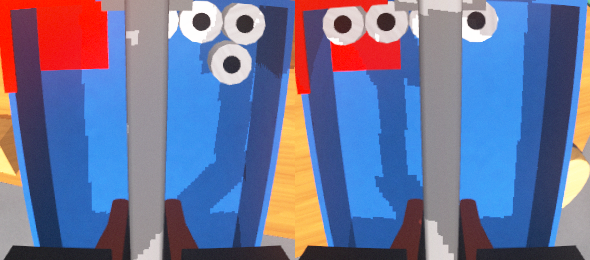

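Left half: at the (−x,+y) corner the row broke into 3+1. Right half: coming back through −x-dominant tilts re-formed a row along the −x wall. Now I do the mirrored move: topple the row over the −y side, level the tote so nothing closes up, then tip mostly towards −x.

```bash
sed -i 's/k\[85:330,185:470\]=m\[85:330,185:470\];k\[:,285:370\]=0/k[60:330,185:470]=m[60:330,185:470];k[:,302:352]=0/' h.py
python3 - <<'E'
from h import *
g=[mx,my,300];ims=[]
def snap():
    im=viewer.camera("wrist");ims.append(im);print(env.read_state()["time_s"],spacers(im).tolist())
for az,t in((70,38),(90,38),(118,38)): env.reach(*pose(az,t,g))
env.hold(.3);snap()
env.reach(*pose(118,0,g));snap()
env.reach(*pose(25,38,g));env.hold(.5);snap()
env.reach(*pose(40,40,g));env.hold(.4);snap()
for i,m in enumerate(ims):cv2.imwrite(f"pics/x{i}.png",m)
E
```

```text
26.1583 [[-40.0, -28.0, 69.0], [-41.0, -51.0, 58.0]]
26.8583 [[-41.0, -27.0, 69.0], [-41.0, -50.0, 57.0]]
28.2417 [[-84.0, -55.0, 18.0], [-84.0, -30.0, 42.0]]
29.4917 [[-84.0, -55.0, 18.0], [-84.0, -30.0, 41.0]]
```

Run:
```python
import cv2,numpy as np
a=[cv2.imread(f"pics/x{i}.png")[50:340,160:490] for i in (0,1,2,3)]
cv2.imwrite("pics/m.png",np.vstack([np.hstack(a[:2]),np.hstack(a[2:])]))
```

```text
(no output)
```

View pics/m.png

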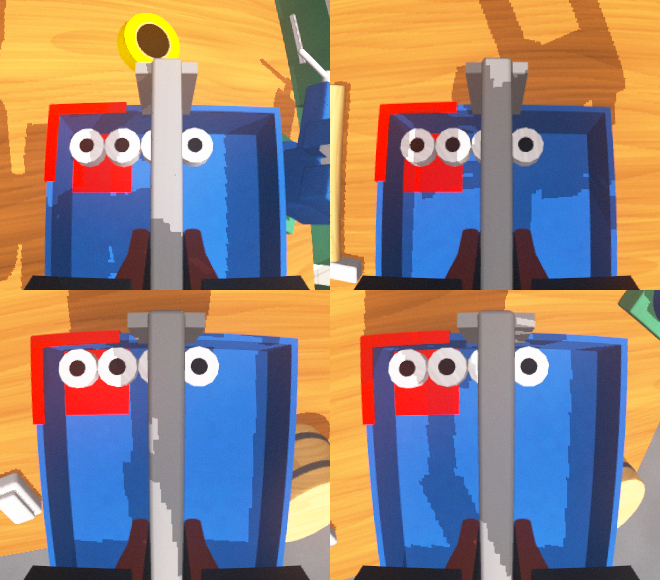

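The row of four is intact along the −x wall, at y ≈ −57, −31, −5 and +21. It only began to slide at az 118, so the sideways tilt has to be stronger, and I'll stop it on live measurement.

```bash
sed -i 's/;k\[:,302:352\]=0//; s/cv2.contourArea(c)>40:/40<cv2.contourArea(c)<400 and np.ptp(c[:,0,0])<24 and np.ptp(c[:,0,1])<24:/' h.py
python3 - <<'E'
from h import *
print(spacers(cv2.imread("pics/x3.png")).tolist())
g=[mx,my,300];n=0
def snap():
    global n
    im=viewer.camera("wrist");cv2.imwrite(f"pics/y{n}.png",im);n+=1;o=spacers(im);print(round(env.read_state()["time_s"],2),o[:,:2].tolist() if len(o) else o);return o
for az,t in((85,40),(132,40)): env.reach(*pose(az,t,g))
for _ in range(5):
    o=snap()
    if len(o)==0 or o[:,1].max()<5: break
    env.hold(.12)
env.reach(*pose(132,0,g));snap()
env.reach(*pose(25,38,g));env.hold(.5);snap()
env.reach(*pose(40,40,g));env.hold(.3);snap()
E
```

```text
[[-84.0, -55.0, 18.0], [-84.0, -30.0, 41.0], [-84.0, 21.0, 91.0]]
30.75 [[-40.0, -50.0], [-40.0, -27.0], [-40.0, 18.0]]
30.92 [[-29.0, -49.0], [-29.0, -27.0], [-29.0, 18.0]]
31.08 [[-29.0, -49.0], [-29.0, -27.0], [-29.0, 18.0]]
31.25 [[-29.0, -27.0], [-29.0, -49.0], [-29.0, 18.0]]
31.42 [[-29.0, -49.0], [-29.0, -27.0], [-29.0, 18.0]]
32.18 [[-29.0, 19.0], [-29.0, -26.0], [-29.0, -49.0]]
33.57 [[-90.0, -55.0], [-90.0, -30.0], [-90.0, 21.0]]
34.72 [[-90.0, -56.0], [-90.0, -30.0], [-90.0, 21.0]]
```

The apparent x shift is the tote pivoting on its bar in the pads, so the arm can't force a +x pitch, while roll and −x pitch do work. Instead I'll level it, give a short brisk stroke in +x so the spacers slide off the −x wall, and tip diagonally. The first spacer then rubs along the −y wall and falls in behind the others.

Run:
```python
from h import *
n=0
def snap():
    global n
    im=viewer.camera("wrist");cv2.imwrite(f"pics/z{n}.png",im);n+=1;o=spacers(im);print(round(env.read_state()["time_s"],2),o[:,:2].tolist() if len(o) else o);return o
g=np.array([mx,my,300.])
p,q=pose(180,8,g);env.reach(p,q);snap()
env.move_l(p+[80,0,0],rate=320);snap()
s=env.read_state();print(s["tool_pos"]-p)
```

```text
35.65 [[-60.0, -50.0], [-60.0, -26.0], [-60.0, 19.0]]
36.1 [[-13.0, -25.0], [-13.0, -47.0]]
[79.22931656 -0.47958427 -0.46770645]
```

Run:
```python
from h import *
for i in(0,1):
    im=cv2.imread(f"pics/z{i}.png");h=cv2.cvtColor(im,cv2.COLOR_BGR2HSV)
    m=(((h[...,0]<6)|(h[...,0]>174))&(h[...,1]>180)&(h[...,2]>150)).astype(np.uint8);m[:50]=0;m[260:]=0;m[:,:170]=0;m[:,330:]=0
    c=blob(m,0,0,640,480);print(cv2.boundingRect(c))
    k=((h[...,1]<50)&(h[...,2]>185)).astype(np.uint8);print([cv2.boundingRect(c) for c in cv2.findContours(k[100:330,185:470].copy(),0,1)[0] if cv2.contourArea(c)>150])
```

```text
(234, 176, 59, 36)
[(45, 49, 71, 35), (158, 47, 32, 36), (127, 0, 29, 136)]
(214, 192, 78, 68)
[(157, 125, 25, 27), (87, 124, 31, 29), (54, 123, 30, 36)]
```

The spacers are clear of the −x wall: red starts at row 192 and the spacers at row 223, a gap of about 25 mm. Tipping diagonally now.

Run:
```python
from h import *
def snap(n):
    im=viewer.camera("wrist");cv2.imwrite(f"pics/v{n}.png",im);o=spacers(im);print(round(env.read_state()["time_s"],2),o.tolist())
g=np.array([mx+80,my,300.])
env.reach(*pose(55,40,g));snap(0);env.hold(.5);snap(1)
im=cv2.imread("pics/v1.png");h=cv2.cvtColor(im,cv2.COLOR_BGR2HSV)
k=((h[...,1]<50)&(h[...,2]>185)).astype(np.uint8);print([cv2.boundingRect(c) for c in cv2.findContours(k[60:330,185:470].copy(),0,1)[0] if cv2.contourArea(c)>100])
```

```text
36.98 [[35.0, -92.0, 132.0], [-49.0, 17.0, 99.0], [-50.0, -27.0, 62.0], [-50.0, -50.0, 50.0]]
37.52 [[35.0, -92.0, 132.0], [-63.0, -28.0, 53.0], [-63.0, -51.0, 37.0], [-63.0, 18.0, 94.0]]
[(130, 242, 21, 28), (0, 141, 24, 108), (133, 130, 23, 29), (43, 83, 83, 37), (157, 82, 30, 38)]
```

The tote had swung −x down after the stroke, so the row slid straight back. I'll repeat the stroke while rolled towards −y, so the first spacer rubs on that wall and the row shears.

```bash
cat > go.py <<'E'
from h import *
def snap(n):
    im=viewer.camera("wrist");cv2.imwrite(f"pics/{n}.png",im);o=spacers(im);print(round(env.read_state()["time_s"],2),[r for r in o.tolist() if r[1]>-80])
E
python3 - <<'E'
from go import *
g=np.array([mx-20,my,300.])
p,q=pose(115,38,g);env.reach(p,q);snap("t0")
env.move_l(p+[110,0,0],rate=380);snap("t1")
env.reach(*pose(45,40,g+[110,0,0]));env.hold(.4);snap("t2")
im=cv2.imread("pics/t2.png");h=cv2.cvtColor(im,cv2.COLOR_BGR2HSV)
k=((h[...,1]<50)&(h[...,2]>185)).astype(np.uint8);print([cv2.boundingRect(c) for c in cv2.findContours(k[60:330,185:470].copy(),0,1)[0] if cv2.contourArea(c)>100])
E
```

```text
38.27 [[-53.0, -50.0, 47.0], [-53.0, -28.0, 60.0], [-53.0, 17.0, 97.0]]
38.77 []
40.09 [[9.0, -78.0, 104.0]]
[(15, 145, 23, 70), (76, 0, 34, 175)]
```

No more views are allowed, so I'll read these frames as coarse colour maps.

Run:
```python
from h import *
for n in("t2",):
    im=cv2.imread(f"pics/{n}.png");h=cv2.cvtColor(im,cv2.COLOR_BGR2HSV)
    for y in range(40,330,7):
        s=""
        for x in range(170,490,4):
            H,S,V=map(int,h[y,x]);s+= "R" if S>170 and (H<6 or H>174) else "b" if 95<H<130 and S>110 else "W" if S<70 and V>170 else "g" if S<70 and V>90 else "k" if V<70 else "."
        print(s)
```

```text
RRRRRRRRRRRRRbbbbbbbbbbbbb..gWWWgbbbbbb.b.......................................
RRRRRRRRRRRRRbbbbbbbbbbbbb..ggggbbbbbbbbb.......................................
RRRRRR......bbbbbbbbbbbbbbgggWWWbbbbbbbbb.......................................
gRRRbbbbbbbbbbbbbbbbbbbbbbggWWWWbbbbbbbbW.......................................
..bbbbbbbbbbbbbbbbbbbbbbbbggWWW.bbbbbbbb........................................
..bbbbbbbbbbbbbbbbbbbbbbbggWWWWbbbbbbbbb........................................
..bbbbbbbbbbbbbbbbbbbbbbb.gWWWWbbbbbbbbg........................................
bbbbbbbbbbbbbbbbbbbbbbbbbggWWWWbbbbbbbb.........................................
bbbbbbbbbbbbbbbbbbbbbbbbb.gWWWbbbbbbbbb.........................................
.bbbbbbbbbbbbbbbbbbbbbbb.gWWWWbbbbbbbbW.........................................
bbbbbbbbbbbbbbbbbbbbbbbb.gWWWWbbbbbbbb..........................................
bbbbbbbbbbbbbbbbbbbbbbbbggWWWWbbbbbbbb..........................................
bbbbbbbbbbbbbbbbbbbbbbbbggWWWbbbbbbbb...........................................
.bbbbbbbbbbbbbbbbbbbbbbbggWWWbbbbbbbb..........
[... 1601 characters left out ...]
.............gggggggggggggg..............ggggggggggg
.....................................gggggggggggggggggggg.........gggggggggggggg
...............................gggg..........ggggggggggggggggggggggggggggggggggg
..........................gggggggg......k....ggggggggggggggggggggggggggggggggggg
....................gggggggggggggg....k.k....ggggggggggggggggggggggggggggggggggg
...............ggggggggggggggggggg....k.k....ggggggggggggggggggggggggggggggggggg
..........ggggggggggggggggggggggg.....k.k.....gggggggggggggggggggggggggggggggggg
....gggggggggggggggggggggggggggg......k.k......ggggggggggggggggggggggggggggggggg
ggggggggggggkkkk.gggggggggggggg.......k.kR......gggggggggggggg.kkkkggggggggggggg
```

The tote slipped out of the grip during the stroke and is now down on the bench. Locating it from the top camera.

Run:
```python
from h import *
s=env.read_state();print(s["time_s"],s["width"],s["grip_force"],s["tool_pos"])
im=viewer.camera("top");cv2.imwrite("pics/top1.png",im);h=cv2.cvtColor(im,cv2.COLOR_BGR2HSV)
for y in range(180,345,3):
    r=""
    for x in range(140,330,2):
        H,S,V=map(int,h[y,x]);r+= "R" if S>170 and (H<5 or H>174) else "b" if 95<H<130 and S>110 else "W" if S<60 and V>200 else "g" if S<60 and V>70 else "k" if V<60 else "."
    print(y,r)
```

```text
40.0917 0.46383720970652614 0.0 [535.79959787 188.79125932 346.47427294]
180 .........................................WWW.....................gg............................
183 ........................................WWWW...................................................
186 ...........................gggggg.......WWWW...................................................
189 ...................b..bbbbb.ggg..g....WWWWWWW..................................................
192 ..................gb..bb...gggg.....bbbb...WWg.................................................
195 ......................bbbbbggggbbbbbb........bb................................................
198 ..................b..bbbbbbggggbbbbbbbbbbbbbbbbg...............................................
201 ..................b..bbbbbbggg.bbbbbbbbbbbbbbb.................................................
204 .................gb..bbbbb.gggbbbbbbbbbbbbbbbb.g...............................................
207 ..................b.bbbb..g.ggbbbbbbbbbbbbbbbb.................................................
210 .................b..bbb
[... 3772 characters left out ...]

324 ......................WWWWWWWWWWWWWWWWWgWWWWWWWWWWWWWWWWggggggggWWWWWWgWW......................
327 ......................WWWWWWWWWWWWWWWWWgWWWWWWWWWWWWWWWWWWggggggggWWWWggW......................
330 ......................WWWWWWWWWWWWWWWWgWWWWWWggggggggggggWWWgggggggWWWggW......................
333 ......................WWWWWWWWWWWWWWWWgWWggggggggggggggggggggggggggWWWWgW......................
336 ......................WWWWWWWWWWWWWWWgWWggggWWWWWWWWWWWggggggggggggWWWWgW......................
339 ......................WWWWWWWWWWWWWWgWWWWWWWWWWWWWWWWWWgggggggggggWWWWWgW......................
342 .....................WWWWWWWWWWWWWWggWWWWWWWWWWWWWWWWWWWggggggggggWWWWWgW......................
```

The tote is upright on the bench with its bar visible, shifted about 10 cm, with 10.9 s left. I'll locate the bar from both views and look for the spacers in the rest of the saved wrist frame.

Run:
```python
from h import *
np.set_printoptions(precision=1,suppress=True)
st=env.read_state()
im=cv2.imread("pics/t2.png");h=cv2.cvtColor(im,cv2.COLOR_BGR2HSV)
for y in range(0,60,5):
    s=""
    for x in range(110,400,3):
        H,S,V=map(int,h[y,x]);s+= "R" if S>170 and (H<6 or H>174) else "b" if 95<H<130 and S>110 else "W" if S<70 and V>170 else "g" if S<70 and V>90 else "k" if V<70 else "."
    print(y,s)
f=[]
for y in range(70,195,5):
    r=[x for x in range(255,305) if h[y,x,1]<70 and h[y,x,2]>150]; f.append((np.mean(r),y))
f=np.array(f);c=np.polyfit(f[:,1],f[:,0],1);print(c,np.abs(np.polyval(c,f[:,1])-f[:,0]).max())
P=[wz((np.polyval(c,y),y),st,119) for y in(70,190)];print(P,np.degrees(np.arctan2(*(P[0]-P[1])[[1,0]])))
for y in(205,212,219,226,231):print(y,wz((np.polyval(c,y),y),st,119))
for uv in((199,186),(196,207),(186,258)):print(uv,onz("top",uv,119))
```

```text
0 .................................................................................................
5 .....................RRRRRRRRRRRRRRRRR...........................................................
10 .....................RRRRRRRRRRRRRRRRRRRRRRbbbbbbbbbbbbbbbb.g....................................
15 .....................RRRRRRRRRRRRRRRRRRRRRRbbb.g.ggggggggggbbbbbbbb..............................
20 .....................RRRRRWWWWWWRR.gWWWk.WWWbgWWgg..g.ggggggggggbbbbbbbbbbbb.....................
25 ....................RRRRR.kkkkWWRRggWWkkkkWW.gWWWkkkg.gggggggggggggbbbbb...b.....................
30 ....................RRRRRWkkkWWWRRRgWWW.gWW.bgWWWkkWWWWWggggggggbgbbbbbbb.bb.....................
35 ....................RRRRRWWWWWWRRRRRRWWWWWbbbbbWWWWWWbbgggWgggg.bbbbbbbbbbb......................
40 ....................RRRRRRR.RRRRRRRRRbbbbbbbbbbbbbbbbbb..gWWWWWbbbbbbbb...b......................
45 ....................RRRRRRRRRRRRRRRRRbbbbbbbbbbbbbbbbbb..ggggggbbbbbbbbbbbb......................
50 ....................RRRRRRRRRRRRRRRRRbbbbbbbbbbbbbbbbbbg.ggggggbbbbbbbbbbb.......................
55 ....................RRRRR.bbbbbbbbbbbbbbbbbbbbbbbbbbbb.ggWWWWWWbbbbbbbbbbb.......................
[ -0.1 294.5] 0.5842307692307145
[array([520.8, 270.2, 119. ]), array([632.2, 257. , 119. ])] 173.22073661825831
205 [649.1 254.6 119. ]
212 [657.3 253.5 119. ]
219 [665.7 252.3 119. ]
226 [674.4 251.  119. ]
231 [680.8 250.1 119. ]
(199, 186) [677.8 249.  119. ]
(196, 207) [623.6 255.1 119. ]
(186, 258) [495.3 276.2 119. ]
```

The tote stands flat with all its spacers inside. The bar centre is at about (580,261) with yaw −6.8°. I'll regrasp it and do the +x stroke flat on the bench, where it can't pitch, ending where it stands so it stays clear of the wrench. Then lift, roll towards −y, and tip.

```bash
python3 - <<'E'
import numpy as np
np.save("plan.npy",[np.radians(-6.8),572,262])
E
python3 - <<'E'
from go import *
q=D.as_quat();u=np.array([np.cos(yaw),np.sin(yaw),0]);c=np.array([mx,my,171.]);g=np.array([mx,my,275.])
for a in((85,36),(35,40),(45,40)): assert env.ik(*pose(*a,g)) is not None,a
set_gripper(55)
env.reach(c+[0,0,70],q);print(env.read_state()["time_s"])
env.move_l(c,rate=150,f_stop=20);set_gripper(0);s=env.read_state();print(s["time_s"],s["width"],s["grip_force"],s["tool_pos"])
if s["width"]>10:
    env.move_l(c-90*u,rate=170);env.move_l(c,rate=380);snap("f0")
    env.move_l(c+[0,0,165],rate=280);snap("f1")
    env.reach(*pose(85,36,g));snap("f2")
    env.reach(*pose(38,40,g));env.hold(.3);snap("f3")
E
```

```text
42.0333
43.3667 14.262978388394236 29.976620078086853 [572.05507455 262.08897314 171.07436033]
44.48 [[37.0, -45.0, 134.0], [36.0, 41.0, 172.0]]
45.27 []
46.09 []
47.12 [[4.0, -28.0, 108.0], [-0.0, -50.0, 97.0]]
```

Run:
```python
from h import *
print(env.read_state()["time_s"],env.read_state()["width"])
im=cv2.imread("pics/f3.png");h=cv2.cvtColor(im,cv2.COLOR_BGR2HSV)
for y in range(60,335,7):
    s=""
    for x in range(170,490,4):
        H,S,V=map(int,h[y,x]);s+= "R" if S>170 and (H<6 or H>174) else "b" if 95<H<130 and S>110 else "W" if S<70 and V>170 else "g" if S<70 and V>90 else "k" if V<70 else "."
    print(y,s)
```

```text
47.125 13.922135367938573
60 RRRRRRRRRRRRRRRRRRRRRRRRRRRbgggggggggggggggggggggggbbbbbbbbbbbbbbbbbbbbbbbbbbbbb
67 RRRRRRRRRRRRRRRRRRRRRRRRRRR.gggggggggggggggggggggggbbbbbbbbbbbbbbbbbbbbbbbbbbbbb
74 .b...bRRRRRRRRRRRRRRRRRRRRRgggggggggggggggggggggggggbbbbbbbbbbbbbbbbbbbbbbbbbbbb
81 b....bbRRRRRRRRRRRRRRRRRRRRgggggggggggggggggggggggggbbbbbbbbbbbbbbbbbbbbbbbbbbbb
88 ....bbbRRRRRRRRRRRRRRRRRRRggggggggggggggggggggggggggbbbbbbbbbbbbbbbbbbbbbbbbbbbb
95 .b.b.bb.RRRRRRRRRRRRRRRRRRgggggggggggggggggggggggggggbbbbbbbbbbbbbbbbbbbbbbbbbbb
102 ..b.bbbbbbbbbbbbbbbbbbbbb.gggggggggggggggggggggggggggbbbbbbbbbbbbbbbbbbbbbbbbbb.
109 ...b.bbbbbbbbbbbbbbbbbbbbgggggggggggggggggggggggggggggbbbbbbbbbbbbbbbbbbbbbbbbb.
116 ....bbbbbbbbbbbbbbbbbbbbbgggggggggggggggggggggggggggggbbbbbbbbbbbbbbbbbbbbbbbb..
123 .....bbbbbbbbbbbbbbbbbbbggggggggggggggggggggggggggggggbbbbbbbbbbbbbbbbbbbbbbbbb.
130 ....bbbbbbbbbbbbbbbbbbbbgggggggggggggggggggggggggggggggbbbbbbbbbbbbbbbbbbbbbbbbb
137 ....bbbbbbbbbbbbbbbbbbbbgggggggggggggggggggggggggggggggbbbbbbbbbbbbbbbbbbbbbb..b
144 R....bbbbbbbbbbbbbbbbbbgggggggggggggggggggggggWWWWWWWWW.
[... 1619 characters left out ...]
bbb...bWWWWWWWWWWWWW
284 .......WgWWW.bbbbbbbbbbbbbbbbbb...ggggggggggg...bbbbbbbbbbbbbbbbbbWWWWWWWWWWWWWW
291 .............bbbbbbbbbbbbbbbbb....ggggggggggg....bbbbbbbbbbbbbbbbbWWWWWWWWWWWWWW
298 ..............bbbbbbbbbbbbbbbb.....ggggggggg.....bbbbbbbbbbbbbbbbWWWWWWWWWWWWWWW
305 .............WWbbbbbbbbbbbbbb......gggggggggk.....bbbbbbbbbbbbbbWWWWWWWWWWWWWWWW
312 .......WWWWWWWWWWWWWWWWWWWWWg.....kgggggggggk.....gWWWWggWggggWWWWWWWWWWWWWWWWWW
319 ..WWWWWWWWWWWWWWWWWWWWWWWWWW......kgWWWgggggk......gWWWggggggWWWWWWWWWWWWWWWWWWW
326 WWWWWWkkkkggggWWWWWWWWWWWWg.......kgWWWWggggk.......ggWgggggggWWgggggkkkkWWWWWWW
333 WWWWWkkkkkkkkkkkkkkkkkkkkkkkkkk...kkWWWWWWW.kk..kkkkkkkkkkkkkkkkkkkkkkkkkkWWWWWW
```

The tote swung +x down and the spacers are at the +x end, with 3.9 s left. One last quick recovery: set it flat, make a short −x stroke, and tip directly.

Run:
```python
from go import *
q=D.as_quat();u=np.array([np.cos(yaw),np.sin(yaw),0]);c=np.array([mx,my,172.])
e=c-70*u;P=pose(42,40,[e[0],e[1],255])
assert env.ik(*P) is not None
env.reach(c,q);print(env.read_state()["time_s"])
env.move_l(e,rate=340);print(env.read_state()["time_s"])
env.reach(*P);t=env.read_state()["time_s"];print(t)
env.hold(max(0.02,min(.6,49.7-t)))
s=env.read_state();print(s["time_s"],s["width"],s["grip_force"])
print(workorder.sign_off())
```

```text
47.825
48.1833
49.0083
49.6083 13.539473966833752 29.999905228614807
the job is handed in; nothing more can be done
None
```

The job is handed in, but I can't confirm it passed and a fail is likely. The gauge press, release and first lift were done, the tote slipped out of the gripper once and was picked up again, and I took no picture after the final tip to see whether all four spacers are within 78 mm of the red corner.

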